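# Lock the module cover with the quarter-turn key

### The job

Of the two identical black modules on the optical breadboard one cover is still unlocked: the slot of its steel cam lock lies along the module's long side, while on the other, locked one it lies across. Take the black-handled key from its stand, put its blade into the slot of the unlocked cam and turn it gently clockwise, about a quarter turn, until you feel it seat against its hidden stop; leave it seated there, draw the blade out, and put the key back upright and fully home in its stand. Never press or twist hard on the cam, leave the locked cam as it is, and leave the other things where they are.

Things in the scene. Friction and masses are not known exactly. Their poses are not given: they have to be found in the camera images.
- key_grip (a point): Centre of the key's handle, where to grip it; z points up along the key. The handle is a black upright bar, 16 mm thick (along this point's x), 34 mm wide (its y) and 40 mm tall, from 24 mm below this point to 16 mm above it; at its foot is a slightly wider collar (see key_tip). Gripped across its 16 mm.
- key_tip (a point): Middle of the lower edge of the key's steel blade, 58 mm straight below key_grip, same axes. The blade is 3 mm thick (x), 20 mm wide (y), 10 mm tall; above it come a round shank 12 mm in diameter (10 to 30 mm above this point) and a black collar 22 x 32 mm (30 to 34 mm above). The key weighs 90 to 145 g.
- stand_mouth (a point): Centre of the mouth of the pocket in the key stand, at the top of a fixed aluminium block 56 (x) x 60 (y) x 38 mm high. The pocket is 16 mm (its x) by 24 mm (its y), 34 mm deep, edges chamfered 1.5 mm. At the start the key stands in it with its collar resting on the block's top, so the blade's lower edge is 30 mm below this point; blade along the pocket's y. That is fully home; either way round is right.
- slot_a (a point): The UNLOCKED cam of module A: centre of its slot's mouth, on the cam's axis, at the top face of the cam (56 mm above the board). It turns with the cam: the slot is 24 mm long (this point's y), 5 mm wide (its x), 7 mm deep, with sharp edges, in a round steel cam 33 mm in diameter standing 8 mm above the cover. z up.
- lock_a (a joint): Angle of that cam, rad: 0 = slot along the module's long side (unlocked), growing clockwise seen from above. Starts at 0 to 0.2, stays where it is left; friction takes 0.1 N m to turn. The blade has 0.1 rad of play either way in the slot. At the hidden stop (see module_a) the moment rises within a few hundredths of a radian: 0.2 to 0.27 N m seats the cam well, over 0.35 N m may force it.
- module_a: Module A, fixed: black box 95 mm (x) by 150 mm (y, its long side) with a bare aluminium cover, top 48 mm above the board; origin at the centre of its underside, right below the cam's axis; feet stand out 15 mm at -x and +x. Hidden under the cover is the cam's rigid stop (stop_a in the rules, pose not given), each time elsewhere, between 1.34 and 1.80 rad of lock_a, to be found by feel.
- slot_b (a point): The same point of the LOCKED cam of module B, an identical module. Do not touch.
- lock_b (a joint): Angle of the locked cam, rad, same meaning; starts at its stop, about 1.57, and must stay.
- dust_cap: Bystander, loose: black cap 24 mm wide, 12 mm high, lying on module A's cover near its far left corner (origin at the centre of its underside). Leave it there.
- lens_ring: Bystander, loose: aluminium ring 26 mm wide, 8 mm high, lying likewise on module B's cover. Leave it there.
- lens_mount: Bystander, loose: lens in a square black mount on a post, 110 mm high, 50 mm square foot, beyond the modules. Leave it.
- post: Bystander, loose: steel post in a black holder, 90 mm high, 60 mm round foot, beyond the modules. Leave it.
- wrench: Bystander, loose: steel wrench lying on the board, near the robot on its right. Leave it.
- screw_tray: Bystander, loose: grey screw tray 80 x 110 x 22 mm, near the robot on its left. Leave it.
Mind the look-alikes: they are no part of the job. There is more than one size of the part that bears stand_mouth; the job needs the smallest.

How it is judged:
On the way, in this order (a step that is already met when the one before it is completed fails the run):
1. The key is lifted clear of its stand (z of key_tip in the frame of stand_mouth above 0.005 m), for 0.1 s.
2. The key's blade is in the slot of the unlocked cam, at least 3 mm deep and upright (horizontal distance between key_tip and slot_a below 0.006 m and z of key_tip in the frame of slot_a below -0.003 m and angle between key_tip's own z axis and vertical below 0.15 rad), for 0.1 s.
3. With the blade in the slot, the cam is turned until it bears on its stop with at least 3 N (all of step 2 and contact force between lock_a and stop_a above 3 N), for 0.1 s.
At the end, for the whole second after the job is handed in: Cam A still bears on its stop (over 0.5 N, kept by friction), cam B is still locked (past 1.50 rad), and the key stands in its stand: upright within 0.1 rad, blade's lower edge within 6 mm sideways of the pocket's centre and at least 27 mm below its mouth (contact force between lock_a and stop_a above 0.5 N and horizontal distance between key_tip and stand_mouth below 0.006 m and z of key_tip in the frame of stand_mouth below -0.027 m and angle between key_tip's own z axis and vertical below 0.1 rad and value of joint lock_b above 1.5 rad); the robot touches nothing.
It fails at once if The key presses or twists on the unlocked cam with more than 40 N (contact force between key and lock_a above 40 N).
It fails at once if The locked cam is turned back (value of joint lock_b below 1.45 rad).
It fails at once if A bystander is disturbed: cap, ring, lens mount, post, wrench or screw tray moved more than 20 mm (distance of any of dust_cap, lens_ring, lens_mount, post, wrench, screw_tray from where it was at the start of the episode above 0.02 m).
It also fails if it takes over 67 s, if anything falls off the work surface, if the arm or the gripper's body presses on something with over 40 N, if the wrist force passes 120 N, or if a joint passes its speed limit or range.

### The arm

A 7-joint arm with a two-finger parallel gripper is mounted at the origin on the work surface. World frame = base frame: x ahead of the robot, y to its left, z up, the work surface at z = 0. Lengths are in m, angles in rad, forces in N, time in s.
With the tool pointing down it reaches from about 0.35 to 0.9 m from the base axis. Payload 8.1 kg.
Tool frame: the origin (TCP) lies midway between the tips of the shut fingers; the grasp point (between the pads) lies arm.grip_point_offset behind it (arm.grip_point_offset is the distance from the TCP to the grasp point, in m); y points along the fingers, z is the direction in which the jaws open and shut, and the axes are right-handed (so a half turn about y gives the same grasp; the last joint's range is limited). The gripper opens to 92 mm and grips with 3 to 60 N. Pads are 19 mm wide; open, the fingers measure 130 mm over their backs; the gripper's body (75 mm by 190 mm) begins 47 mm behind the grasp point.
Start: joints at [1.052, 0.434, 0.025, 1.573, -0.012, 1.134, -0.075], TCP at [0.252, -0.572, 0.227] pointing down, gripper open.
Joint ranges: [-2.62, 2.62], [-0.44, 2.09], [-1.27, 1.32], [0.08, 2.57], [-1.32, 4.46], [0.12, 2], [-2.74, 2.74]. Speed limits (rad/s): [2.22, 2.22, 3.01, 3.01, 3.14, 3.14, 3.14].

### API

Orientations are given as a rotation vector (axis times angle).
In Python, from cell import arm, get_image, camera_info gives the robot as it stands.
- The arm moves only by the tool carry_out, never from a script. Its argument "steps" is one flat list of numbers, 5 for each row, row after row: the opening, from 0 (shut) to 1 (fully open), then the shift along the world's x, y, z in units of 0.1 m (1.0 is 0.1 m), then the turn about the world's z in units of 45 degrees (1.0 is 45 degrees). In form: [hand, dx, dy, dz, spin, hand, dx, dy, dz, spin, ...]. A call has 1 to 12 rows; each row is the pose to reach, as a shift and turn from the pose commanded when the call began; what a row does not reach only later rows make up. A row lasts 1/10 s, in which the tool goes at most 50 mm and 8.59 degrees, less where a joint would pass 70% of its speed; a pose out of reach is approached as far as the arm can. A call with a number of a shift or a turn outside -1 to 1 is refused whole. A call with a gripper value outside its range is refused whole. The fingers move at their own pace and stop on an object; "grip_force" is the grip in N (left out, the last holds). Time passes only in rows, so rows that repeat a pose let the fingers close. It gives the time, the measured TCP pose, the force and the opening at its end, in the units of the state.
- arm.observe(): the state, without advancing time (a new reading comes with each control period).
- get_image(name): name is "scene" or "side" or "wrist"; returns (picture, depth): 400x640x3 uint8, red, green, blue; 400x640 float32, m along the optical axis (not along the pixel's ray), 0 where there is no reading.
- camera_info(name): a dict with "fovy" (degrees; the focal length in pixels is half the picture's height over the tangent of half this angle, whatever the lens; pixels are square), "cx", "cy" (the principal point, pixels), "R" (3x3) and "t" (3): a world point X has camera coordinates R X + t; the wrist camera has in their place "tool_from_camera" (4x4, takes a point from camera to tool coordinates, whose origin is the TCP and whose axes are the tool frame's). Camera axes: x right, y down, z forward; pixel columns grow to the right and rows downward; lengths in m; the calibration is good to about 2 mm. A picture is of the moment at which its call begins: read the wrist's pose just before it. camera_info takes no time and is no camera call.
- arm.sign_off(): hands the job in, once; it reports no verdict.
The state is a dict: "clock": time; "joints": joint angles; "dq": joint speeds; "joint_efforts": joint torques, N m; "position": TCP position; "ee_rot": TCP orientation; "force": force on the tool from outside, world axes, zero at the start; "ft_torque": the same for the moment, N m; "width": opening from 0.0 (shut) to 1.0 (fully open).
Only numpy, scipy, OpenCV 4.12 (cv2) and the standard library are available. Lean on these libraries where they do the work, as an engineer would, in place of code of your own. Each camera call takes 0.05 s, during which the arm holds its last target. There are 200 camera calls.

## Working session

There is one attempt and no reset: what is moved stays moved. The work goes in short steps, Python scripts to look and compute and a tool call to move; the robot and the scene stay as the last step left them, time stands still between calls to the robot, and variables do not carry over. Pictures are saved under pics/ and viewed, about 8 in all and at most 12, crops included, and the job is handed in when it is done.

Besides the shell and the picture viewer there is one more tool, called after "Call:" by a JSON object that holds its "name" and its "arguments", one argument or row to a line. carry_out: Moves the arm, as the interface text tells. Shifts and turns lie within -1 to 1; 1 stands for 0.1 m of shift or 45 degrees of turn. Its arguments: {"type":"object","properties":{"steps":{"type":"array","items":{"type":"number"}},"grip_force":{"type":"number"}},"required":["steps"]}

```bash
mkdir -p pics
cat > h.py <<'E'
import numpy as np, cv2
from cell import arm, get_image, camera_info
from scipy.spatial.transform import Rotation as Ro
def cam(n, s=None):
    c=camera_info(n); f=200/np.tan(np.radians(c["fovy"])/2)
    if n=="wrist":
        T=np.array(c["tool_from_camera"]); s=s or arm.observe()
        Rt=Ro.from_rotvec(s["ee_rot"]).as_matrix()
        Rw=Rt@T[:3,:3]; p=Rt@T[:3,3]+np.array(s["position"])
    else:
        Rw=np.array(c["R"]).T; p=-Rw@np.array(c["t"])
    return f,c["cx"],c["cy"],Rw,p
def ray(C,u,v,z):  # intersect pixel with plane z
    f,cx,cy,R,p=C; d=R@np.array([(u-cx)/f,(v-cy)/f,1]); return p+d*(z-p[2])/d[2]
def pt(C,D,u,v):
    f,cx,cy,R,p=C; d=D[v,u]; return p+R@(d*np.array([(u-cx)/f,(v-cy)/f,1]))
def shot(n,fn):
    s=arm.observe(); im,D=get_image(n); C=cam(n,s)
    cv2.imwrite(f"pics/{fn}.png",im[:,:,::-1]); np.savez(f"pics/{fn}.npz",im=im,D=D,f=C[0],cx=C[1],cy=C[2],R=C[3],p=C[4]); return im,D,C
def load(fn):
    z=np.load(f"pics/{fn}.npz"); return z["im"],z["D"],(float(z["f"]),float(z["cx"]),float(z["cy"]),z["R"],z["p"])
E
python3 - <<'E'
from h import *
print(arm.observe(), arm.grip_point_offset)
shot("scene","s0"); shot("side","d0")
for n in("scene","side"):print(cam(n)[4])
E
```

```text
{'clock': 0.0, 'joints': array([ 1.05242754,  0.43521977,  0.02495424,  1.57412219, -0.01160298,
        1.13397419, -0.07510447]), 'dq': array([-0.00030408,  0.00079693, -0.00080817,  0.0011182 ,  0.0013656 ,
       -0.0003679 , -0.00131434]), 'joint_efforts': array([-1.34395239e-03, -6.67848372e+01,  9.84090641e-01, -3.14455998e+01,
       -6.05267356e-02,  4.31132340e-02,  1.68731626e-04]), 'position': array([ 0.25218173, -0.57129817,  0.22593704]), 'ee_rot': array([-0.42068034,  1.99402635, -1.99094799]), 'force': array([ 0.11033448, -1.04188259,  1.24472581]), 'ft_torque': array([0.00284682, 0.01798026, 0.00410998]), 'width': 1.0005248352539822} 0.0188
[0.96786344 0.45334448 0.59279198]
[0.12007683 0.81049587 0.6186099 ]
```

View pics/s0.png

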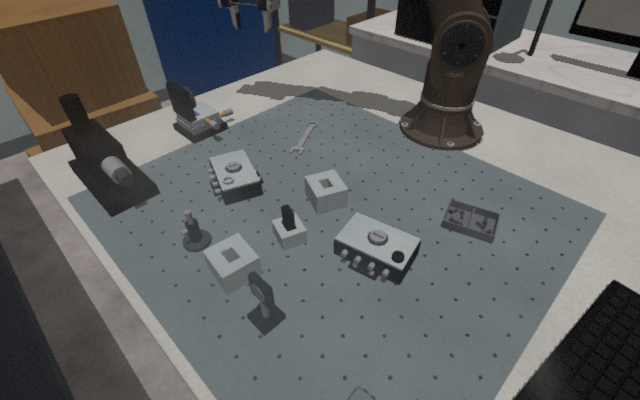

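View pics/d0.png

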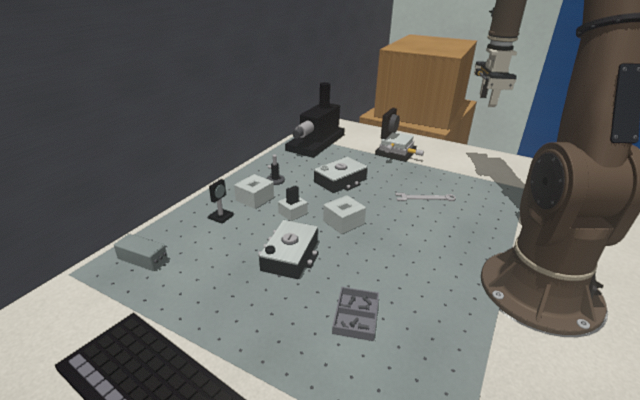

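Scene view: the key stands in the small block at (290,228), and larger empty blocks are at (327,190) and (233,260). The module with the black cap is at (377,245), the one with the ring at (235,175). I'll enlarge both modules and the stand to confirm which is which.

Run:
```python
from h import *
im,D,C=load("s0")
a=cv2.resize(im[150:290,200:430,::-1],None,fx=3.4,fy=3.4,interpolation=cv2.INTER_CUBIC)
cv2.imwrite("pics/c0.png",a)
for n,u,v,z in[("camA",377,237,.056),("camB",233,167,.056),("stand key top",288,208,None),("stand",289,232,None)]:
    print(n,pt(C,D,u,v).round(4), None if z is None else ray(C,u,v,z).round(4))
im,D,C=load("d0")
for n,u,v in[("camA",290,239),("camB",341,166),("key top",292,190)]: print(n,pt(C,D,u,v).round(4))
```

```text
camA [0.5407 0.1789 0.056 ] [0.5407 0.1789 0.056 ]
camB [ 0.604  -0.2186  0.0556] [ 0.6043 -0.2181  0.056 ]
stand key top [0.6258 0.013  0.0826] None
stand [0.6432 0.0316 0.0386] None
camA [0.5297 0.1833 0.0577]
camB [ 0.5949 -0.2182  0.0581]
key top [0.6256 0.0211 0.0804]
```

View pics/c0.png

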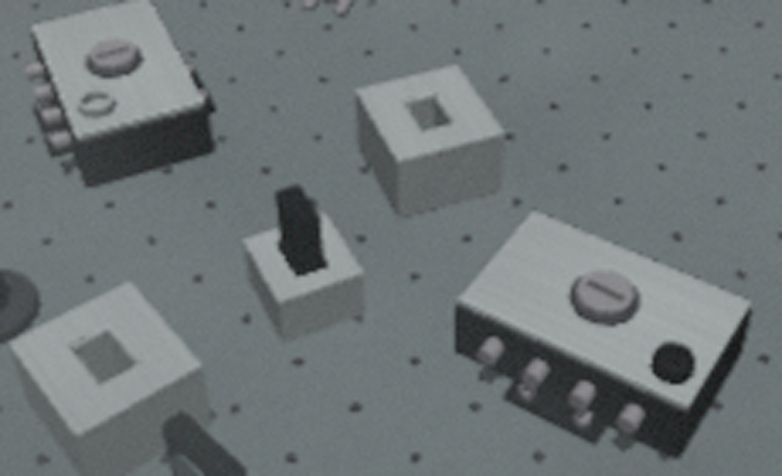

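Run:
```python
from h import *
print("R tool\n",Ro.from_rotvec(arm.observe()["ee_rot"]).as_matrix().round(3))
for nm in("s0","d0"):
    im,D,C=load(nm); f,cx,cy,R,p=C
    v,u=np.mgrid[:400,:640]; P=np.stack([(u-cx)/f,(v-cy)/f,np.ones_like(D)],-1)*D[...,None]@R.T+p
    for n,c,r,z,t in[("stand",(.625,.02),.06,.038,.004),("A",(.535,.18),.12,.048,.004),("B",(.6,-.218),.12,.048,.004),("keytop",(.625,.02),.03,.08,.008)]:
        m=(np.hypot(P[...,0]-c[0],P[...,1]-c[1])<r)&(abs(P[...,2]-z)<t)&(D>0)
        q=P[m][:,:2].astype(np.float32); print(nm,n,m.sum(),cv2.minAreaRect(q*1000), P[m][:,2].mean().round(4))
```

```text
R tool
 [[-0.915 -0.001  0.404]
 [-0.404  0.001 -0.915]
 [ 0.    -1.    -0.001]]
s0 stand 421 ((629.1887817382812, 15.413942337036133), (62.14750671386719, 56.616783142089844), 71.0252914428711) 0.0381
s0 A 2240 ((535.5043334960938, 176.93743896484375), (93.22462463378906, 146.66233825683594), 12.069165229797363) 0.0484
s0 B 1169 ((599.4381713867188, -224.39505004882812), (148.9019775390625, 91.00682067871094), 69.36668395996094) 0.0482
s0 keytop 131 ((629.6489868164062, 16.269601821899414), (34.787109375, 16.322919845581055), 70.77728271484375) 0.0805
d0 stand 190 ((629.3446044921875, 14.593278884887695), (61.248146057128906, 57.96725082397461), 73.3526840209961) 0.0392
d0 A 1325 ((535.2137451171875, 175.5775146484375), (91.71564483642578, 150.66197204589844), 11.565921783447266) 0.0496
d0 B 547 ((599.2815551757812, -225.03700256347656), (152.64031982421875, 94.99622344970703), 69.8348388671875) 0.0496
d0 keytop 84 ((627.7598266601562, 14.469913482666016), (34.390220642089844, 20.714670181274414), 69.13713836669922) 0.0805
```

Module A (cap; slot along its long side) is at (377,237), and B (ring; slot across) is at (233,167). The smallest stand is the one holding the key, at (290,228). The two cameras agree on positions: key/stand (0.629, 0.0155) with width along 71°, module A (0.535, 0.176) with long side at 102°. Moving above the key.

Call:
{"name": "carry_out", "arguments": {
  "steps": [0.6,0.63,0.98,0,0.17,0.6,0.63,0.98,0,0.17,0.6,0.63,0.98,0,0.17],
  "grip_force": 40
}}

```text
clock: 0.4
position: [0.3189, -0.4688, 0.2265]
ee_rot: [-0.541, 1.909, -1.904]
force: [0.1, 0.3, 0.2]
width: 0.788
```

Call:
{"name": "carry_out", "arguments": {
  "steps": [0.6,0.63,0.98,0,0.17,0.6,0.63,0.98,0,0.17,0.6,0.63,0.98,0,0.17]
}}

```text
clock: 0.7
position: [0.3814, -0.3708, 0.2267]
ee_rot: [-0.652, 1.824, -1.821]
force: [0.2, 0.1, 1.1]
width: 0.608
```

Call:
{"name": "carry_out", "arguments": {
  "steps": [0.6,0.63,0.98,0,0.17,0.6,0.63,0.98,0,0.17,0.6,0.63,0.98,0,0.17]
}}

```text
clock: 1.0
position: [0.4441, -0.2727, 0.2268]
ee_rot: [-0.755, 1.736, -1.734]
force: [0.4, 0.1, -0.2]
width: 0.6
```

Call:
{"name": "carry_out", "arguments": {
  "steps": [0.6,0.63,0.98,0,0.17,0.6,0.63,0.98,0,0.17,0.6,0.63,0.98,0,0.17]
}}

```text
clock: 1.3
position: [0.5068, -0.1744, 0.2268]
ee_rot: [-0.85, 1.647, -1.644]
force: [-0.1, 0.0, 0.9]
width: 0.602
```

Call:
{"name": "carry_out", "arguments": {
  "steps": [0.6,0.63,0.98,0,0.17,0.6,0.63,0.98,0,0.17,0.6,0.63,0.98,0,0.17]
}}

```text
clock: 1.6
position: [0.5694, -0.0761, 0.2266]
ee_rot: [-0.939, 1.556, -1.552]
force: [0.1, -0.2, 0.1]
width: 0.599
```

Call:
{"name": "carry_out", "arguments": {
  "steps": [0.6,0.62,0.97,0,0.2,0.6,0.62,0.97,0,0.2,0.6,0.62,0.97,0,0.2,0.6,0.62,0.97,0,0.2,0.6,0.62,0.97,0,0.2]
}}

```text
clock: 2.1
position: [0.629, 0.0139, 0.2262]
ee_rot: [-1.036, 1.449, -1.45]
force: [0.1, -0.6, 0.5]
width: 0.602
```

Run:
```python
from h import *
s=arm.observe(); R=Ro.from_rotvec(s["ee_rot"]).as_matrix(); print(s["clock"],s["position"],s["joints"].round(3),np.degrees(np.arctan2(R[1,2],R[0,2])),s["width"])
im,D,C=shot("wrist","w0"); f,cx,cy,R,p=C
v,u=np.mgrid[:400,:640]; P=np.stack([(u-cx)/f,(v-cy)/f,np.ones_like(D)],-1)*D[...,None]@R.T+p
print(p)
for n,c,r,z,t in[("stand",(.625,.02),.06,.038,.004),("keytop",(.625,.02),.03,.08,.008),("A",(.535,.18),.12,.048,.004)]:
    m=(np.hypot(P[...,0]-c[0],P[...,1]-c[1])<r)&(abs(P[...,2]-z)<t)&(D>0)
    q=P[m][:,:2].astype(np.float32); print(n,m.sum(),cv2.minAreaRect(q*1000) if m.sum()>5 else 0, P[m][:,2].mean().round(4))
```

```text
2.1 [0.62899701 0.01394629 0.22619034] [ 0.141  0.474 -0.371  1.537  0.182  1.166 -0.596] -18.983991518925905 0.6024323827243042
[0.65565255 0.09133889 0.38318931]
stand 2355 ((630.50146484375, 12.177692413330078), (60.12105941772461, 55.99373245239258), 70.87466430664062) 0.0374
keytop 650 ((630.9530639648438, 12.43108081817627), (33.785099029541016, 15.441422462463379), 70.9495620727539) 0.0809
A 11782 ((537.6351318359375, 168.59991455078125), (91.3266372680664, 135.4978485107422), 11.817553520202637) 0.0473
```

View pics/w0.png

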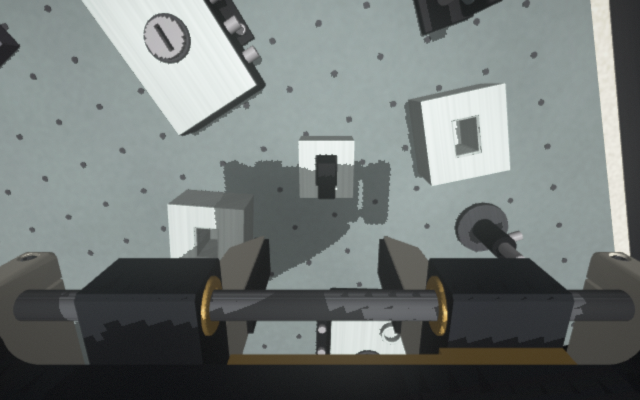

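The wrist view shows the key at (326,175), the small stand around it, and the A cam at (166,38) with its slot along the module's long side. All three cameras agree to about 2 mm, so I'm descending and gripping.

Call:
{"name": "carry_out", "arguments": {
  "steps": [0.6,0.0,0,-0.45,0,0.6,0,0,-0.9,0,0.6,0,0,-0.95,0,0.6,0,0,-0.95,0]
}}

```text
clock: 2.55
position: [0.6286, 0.0135, 0.1315]
ee_rot: [-1.036, 1.451, -1.45]
force: [0.5, -0.2, 0.4]
width: 0.599
```

Call:
{"name": "carry_out", "arguments": {
  "steps": [0.6,0.0,0,-0.35,0,0.6,0,0,-0.7,0,0.6,0,0,-0.82,0,0.6,0,0,-0.82,0,0.3,0,0,-0.82,0,0,0,0,-0.82,0,0,0,0,-0.82,0,0,0,0,-0.82,0,0,0,0,-0.82,0,0,0,0,-0.82,0],
  "grip_force": 50
}}

```text
clock: 3.55
position: [0.6299, 0.0152, 0.0502]
ee_rot: [-1.034, 1.448, -1.449]
force: [0.2, 0.1, 2.9]
width: 0.173
```

Run:
```python
from h import *
s=arm.observe(); print(s["clock"],s["position"],s["force"],s["ft_torque"],s["width"]*92)
```

```text
3.55 [0.6298893  0.01517784 0.05019219] [0.18769521 0.14392715 2.8567282 ] [-0.14588036 -0.20194176  0.02245534] 15.921701872156254
```

Call:
{"name": "carry_out", "arguments": {
  "steps": [0,0,0,0.2,0,0,0,0,0.6,0,0,0,0,1.0,0,0,0,0,1.0,0]
}}

```text
clock: 3.95
position: [0.6326, 0.016, 0.1554]
ee_rot: [-1.026, 1.443, -1.45]
force: [1.8, -0.1, -0.6]
width: 0.171
```

Call:
{"name": "carry_out", "arguments": {
  "steps": [0,-0.2,0.35,0,0.1,0,-0.4,0.7,0,0.25,0,-0.47,0.8,0,0.3,0,-0.47,0.8,0,0.3]
}}

```text
clock: 4.35
position: [0.5808, 0.0977, 0.1494]
ee_rot: [-1.166, 1.277, -1.274]
force: [0.5, -1.1, 0.1]
width: 0.174
```

Call:
{"name": "carry_out", "arguments": {
  "steps": [0,-0.2,0.35,0,0.1,0,-0.4,0.7,0,0.25,0,-0.47,0.8,-0.1,0.35,0,-0.47,0.8,-0.1,0.35,0,-0.47,0.8,-0.1,0.35]
}}

```text
clock: 4.85
position: [0.5363, 0.1732, 0.1393]
ee_rot: [-1.288, 1.079, -1.08]
force: [0.5, -0.7, -1.6]
width: 0.17
```

Run:
```python
from h import *
s=arm.observe(); R=Ro.from_rotvec(s["ee_rot"]).as_matrix(); print(s["clock"],s["position"],s["joints"].round(3),np.degrees(np.arctan2(R[1,2],R[0,2])),s["width"]*92,s["force"],s["ft_torque"])
im,D,C=shot("wrist","w1")
f,cx,cy,Rw,p=C
for X in [(.535,.176,.056), np.array(s["position"])-[0,0,.042]]:
    c=Rw.T@(np.array(X)-p); print(c[:2]/c[2]*f+[cx,cy])
cv2.imwrite("pics/w1c.png",cv2.resize(im[150:400,180:460,::-1],None,fx=2.4,fy=2.4,interpolation=cv2.INTER_CUBIC))
```

```text
4.85 [0.53632041 0.17319751 0.13929038] [-0.032  0.482 -0.522  1.797  0.292  0.94  -0.503] 10.04134709402321 15.658374371752283 [ 0.47014683 -0.72692317 -1.57542379] [-0.02635092 -0.13946022  0.00244029]
[323.28470547 198.10980618]
[324.46590528 223.43984805]
```

View pics/w1c.png

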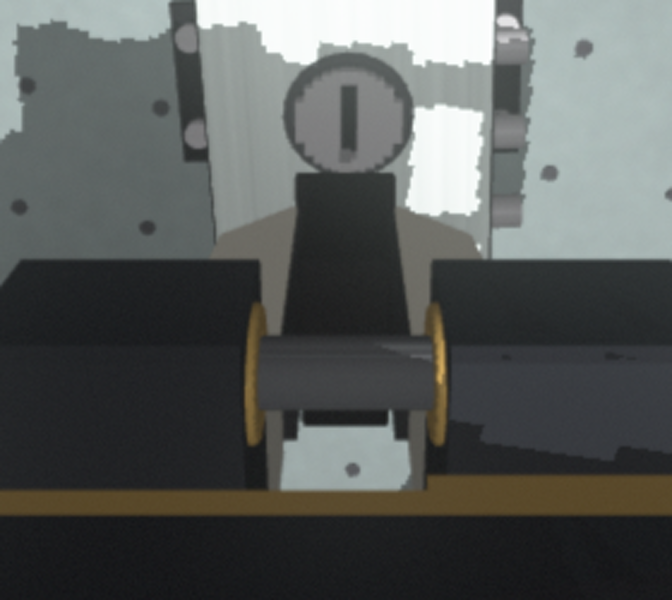

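Run:
```python
from h import *
im,D,C=load("w1")
c=im[165:230,290:360,::-1].astype(float); c=np.clip((c-20)*1.6,0,255).astype(np.uint8)
cv2.imwrite("pics/w1z.png",cv2.resize(c,None,fx=9,fy=9,interpolation=cv2.INTER_NEAREST))
print((D[195:228,322:328]*1000).astype(int))
```

```text
[[259 261 261 259   0 260]
 [260 261 260 261 260 260]
 [260 260 260 261 260 260]
 [261 261 260 261 259 261]
 [261   0 262 261 260 261]
 [261 262 261 261 262 262]
 [261 261 260 261 261 261]
 [262 261 261 263 261 261]
 [262 262 262 261 261 262]
 [262 262 261 262 262 264]
 [263 262 262 262 264 262]
 [263 263 264 263 263 263]
 [261 263 263 263 264 263]
 [264 262 263 263 263 262]
 [263 263 264 262 263 265]
 [263 263 264 263 264 264]
 [263 264 262 264 264 264]
 [213 213 212 211 265 263]
 [210 211 211 211 264 265]
 [209 209 209 209 261 262]
 [207 208 207 207 260 260]
 [206 206 205 206 258 258]
 [205 204 204 202 257 257]
 [202 202 202 203 257 259]
 [203 204 203 204 258 258]
 [203 202 204 203 259 258]
 [204 205 204 204 258 259]
 [180 181 180 180 180 180]
 [176 176 176 176 176 176]
 [175 174 175 175 175 176]
 [174 173 173 174 174 175]
 [173 174 172 172 173 173]
 [171 171 173 172 171 171]]
```

View pics/w1z.png

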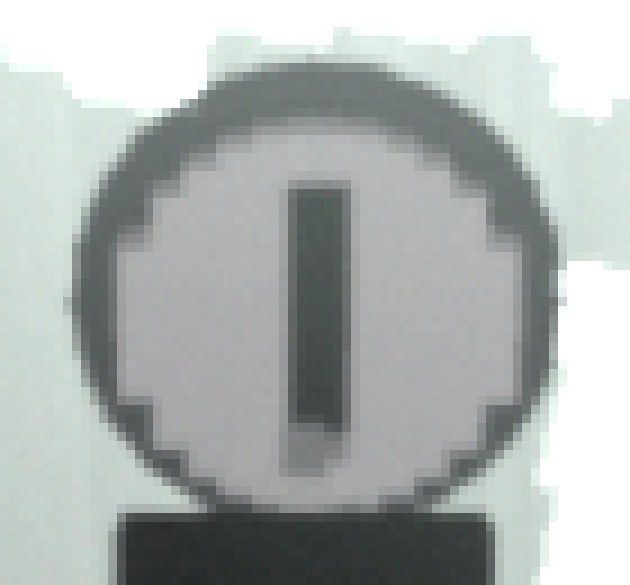

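Run:
```python
from h import *
im,D,C=load("w1"); f,cx,cy,R,p=C; print(f)
s=arm.observe(); Rt=Ro.from_rotvec(s["ee_rot"]).as_matrix(); T=np.array(s["position"])
def show(n,X): print(n,X.round(4),"in tool",((X-T)@Rt*1000).round(2))
def at(u,v,d): return p+R@(d*np.array([(u-cx)/f,(v-cy)/f,1]))
show("blade near corner",at(323.3,211.7,.2125)); show("blade @z",ray(C,323.3,211.7,.097))
show("slot far end",ray(C,325,185.3,.056)); show("slot pt low",ray(C,325,212,.056)); show("disc",ray(C,325.05,199.2,.056))
im0,D0,C0=load("w0");
```

```text
345.4127597831604
blade near corner [0.5343 0.1806 0.097 ] in tool [-8.   42.52 -1.05]
blade @z [0.5343 0.1806 0.097 ] in tool [-8.01 42.49 -1.05]
slot far end [0.5345 0.1858 0.056 ] in tool [-13.15  83.48   0.11]
slot pt low [0.5381 0.1655 0.056 ] in tool [ 7.46 83.51  0.15]
disc [0.5364 0.1754 0.056 ] in tool [-2.55 83.5   0.16]
```

The enlarged crop shows the blade's lower near corner at px (323.3,212) and the slot centred on px 325 with its far end at row 185. The slot is parallel to the blade. Correction needed is about 3.8 mm along the slot and 1.2 mm across it. I'm lowering to a few mm above the cam and looking again.

Call:
{"name": "carry_out", "arguments": {
  "steps": [0,0.005,0.04,-0.1,0,0,0.005,0.04,-0.2,0,0,0.005,0.04,-0.3,0,0,0.005,0.04,-0.36,0,0,0.005,0.04,-0.36,0]
}}

```text
clock: 5.4
position: [0.5352, 0.1787, 0.1024]
ee_rot: [-1.291, 1.077, -1.075]
force: [-0.3, -0.6, -0.6]
width: 0.171
```

Run:
```python
from h import *
s=arm.observe(); R=Ro.from_rotvec(s["ee_rot"]).as_matrix(); print(s["clock"],s["position"],np.degrees(np.arctan2(R[1,2],R[0,2])),R[2].round(4),s["force"],s["ft_torque"])
im,D,C=shot("wrist","w2")
c=im[190:260,285:365,::-1].astype(float); c=np.clip((c-10)*1.6,0,255).astype(np.uint8)
cv2.imwrite("pics/w2z.png",cv2.resize(c,None,fx=8,fy=8,interpolation=cv2.INTER_NEAREST))
for r in range(215,245): print(r,(D[r,318:332]*1000).astype(int))
```

```text
5.4 [0.53523075 0.17873952 0.10238107] 10.306647377862056 [ 4.0e-04 -1.0e+00 -2.2e-03] [-0.28359832 -0.60156085 -0.59296415] [-0.03329338 -0.11447413  0.00308625]
215 [217 218 217 207 207 208 207 207 226 225 225 225 218 217]
216 [218 217 218 204 206 205 205 206 225 225 226 226 218 219]
217 [218 219 218 204 205 204 204 204 226 225 226 226 218 217]
218 [219 219 219 203 203 203 203 204 226 226 226 226 219 219]
219 [219 220 219 203 204 203 205 203 226 226 224 226 219 219]
220 [219 220 219 203 203 203 204 204 228 228 226 227 219 218]
221 [220 218 218 203 203 205 204 204 227 227 227 226 219 220]
222 [181 181 183 180 181 181 180 180 181 181 181 181 181 180]
223 [176 178 176 176 176 176 176 176 177 177 177 176 177 178]
224 [175 176 176 175 176 175 176 176 175 176 175 175 174 176]
225 [174 175 174 174 174 174 174 174 175 175 174 173 175 173]
226 [173 173 173 173 172 173 173 173 172 174 172 174 172 173]
227 [172 170 172 172 171 173 172 172 171 172 173 172 171 172]
228 [170 171 172 170 170 171 170 170 170 171 171 170 171 170]
229 [168 169 169 169 169 170 169 169 170 169 169 168 170 170]
230 [16
[... 222 characters left out ...]
4 165 164 165 165]
234 [163 163 165 164 165 163 164 163 164 162 164 164 163 163]
235 [164 162 163 163 162 164 163 162 163 162 162 162 162 163]
236 [163 161 162 162 162 161 162 162 161 162 162 161 162 160]
237 [161 161 161 161 160 161 161 160 160 160 160 160 160 160]
238 [159 159 159 159 158 159 159 159 160 159 159 159 159 159]
239 [159 158 158 158 159 159 158 159 157 158 159 159 158 157]
240 [156 156 158 158 156 158 156 157 158 157 157 158 157 156]
241 [155 156 155 155 157 156 156 157 157 157 156 156 157 157]
242 [155 155 154 154 155 156 155 155 155 155 156 154 156 156]
243 [154 155 154 155 155 155 153 154 154 155 155 154 153 155]
244 [154 153 153 153 153 154 153 153 153 152 152 153 152 154]
```

View pics/w2z.png

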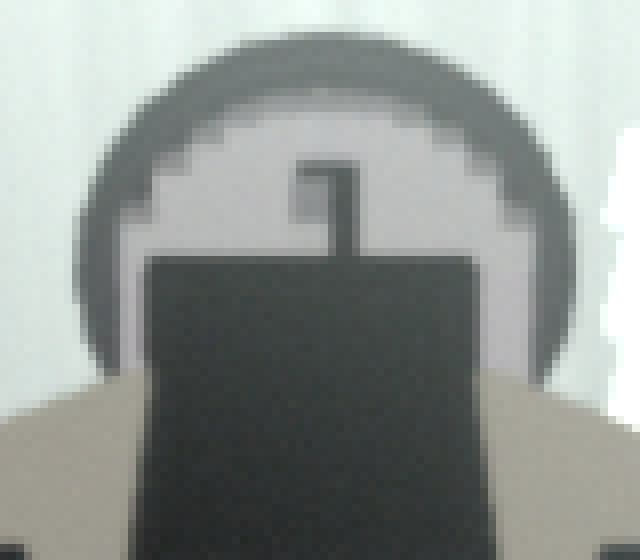

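Run:
```python
from h import *
im,D,C=load("w2"); f,cx,cy,R,p=C
s=arm.observe(); Rt=Ro.from_rotvec(s["ee_rot"]).as_matrix(); T=np.array(s["position"])
def show(n,X): print(n,X.round(4),"in tool",((X-T)@Rt*1000).round(2))
for r in range(206,219): print(r,(D[r,318:332]*1000).astype(int))
for r in (212,213,214,215,217,219): show(r,pt(C,D,323,r))
for z in(.057,.059,.061): show(f"corner z={z}",ray(C,323.2,211.7,z))
show("slot far",ray(C,325.4,209.75,.056))
show("camtop depth",pt(C,D,319,215)); show("camtop depth",pt(C,D,332,208))
```

```text
206 [216 216 217 217 216 216 217 216 217 216 215 216 215 216]
207 [216 217 217 216 217 217 215 217 217 217 217 216 215 215]
208 [217 216 216 216 217 216 216 217 216 216 216 217 217 217]
209 [216 217 217 216 217 216 216 216 217 217 215 217 216 217]
210 [218 218 217 217 216 217 216 217 217 217 217 218 216 216]
211 [217 218 217 218 224 225 224 226 223 225 225 225 217 216]
212 [217 218 217 211 212 212 211 212 225 226 225 224 218 217]
213 [217 216 219 211 211 211 211 211 226 225 225 226 217 217]
214 [218 218 217 209 207 209 209 209 226 225 225 225 218 218]
215 [217 218 217 207 207 208 207 207 226 225 225 225 218 217]
216 [218 217 218 204 206 205 205 206 225 225 226 226 218 219]
217 [218 219 218 204 205 204 204 204 226 225 226 226 218 217]
218 [219 219 219 203 203 203 203 204 226 226 226 226 219 219]
212 [0.5329 0.1859 0.06  ] in tool [-7.25 43.14 -1.35]
213 [0.5329 0.1859 0.0617] in tool [-7.24 41.41 -1.35]
214 [0.533  0.1858 0.0631] in tool [-7.12 40.01 -1.34]
215 [0.533  0.1856 0.0643] in tool [-6.95 38.76 -1.34]
217 [0.5329 0.1861 0.069 ] in tool [-7.46 34.12 -1.33]
219 [0.5331 0.1852 0.0699] in tool [-6.55 33.2  -1.32]
corner z=0.057 [0.5332 0.185  0.057 ] in tool [-6.34 46.1  -1.24]
corner z=0.059 [0.5331 0.1858 0.059 ] in tool [-7.09 44.1  -1.23]
corner z=0.061 [0.533  0.1865 0.061 ] in tool [-7.83 42.1  -1.23]
slot far [0.5344 0.1862 0.056 ] in tool [-7.27 47.1   0.14]
camtop depth [0.5311 0.1818 0.0553] in tool [-3.5  47.76 -3.9 ]
camtop depth [0.5382 0.1884 0.0568] in tool [-8.72 46.31  4.25]
```

The blade needs about 1.4 mm across the slot and about 1.8 mm back along it; its tip is about 3.5 mm above the cam. Shifting sideways first, without going down.

Call:
{"name": "carry_out", "arguments": {
  "steps": [0,0.017,-0.015,0,0,0,0.017,-0.015,0,0,0,0.017,-0.015,0,0,0,0.017,-0.015,0,0]
}}

```text
clock: 5.85
position: [0.5378, 0.1778, 0.104]
ee_rot: [-1.289, 1.075, -1.076]
force: [0.4, -0.1, -1.0]
width: 0.171
```

```bash
cat > m.py <<'E'
from h import *
import sys
s=arm.observe(); im,D,C=shot("wrist",sys.argv[1]); f,cx,cy,R,p=C
Rt=Ro.from_rotvec(s["ee_rot"]).as_matrix(); T=np.array(s["position"]); print(s["clock"],T.round(4),s["force"].round(2),s["ft_torque"].round(3),np.degrees(np.arctan2(Rt[1,2],Rt[0,2])).round(2))
for r in range(205,222): print(r,(D[r,316:336]*1000).astype(int))
E
python3 m.py w3
```

```text
5.85 [0.5378 0.1778 0.104 ] [ 0.43 -0.11 -0.97] [-0.03  -0.092  0.023] 10.32
205 [217 217 217 217 216 218 217 218 218 218 217 218 217 218 217 217 218 216
 218 217]
206 [216 218 218 218 218 217 218 217 217 218 216 216 218 219 218 218 218 216
 217 217]
207 [219 218 219 218 218 219 217 218 218 217 218 218 218 218 218 218 218 218
 218 218]
208 [219 218 226 225 226 225 226 226 226 227 218 218 219 218 218 219 219 219
 218 219]
209 [219 218 226 226 226 225 226 224 226 225 218 218 219 219 219 219 217 219
 219 219]
210 [218 218 226 226 226 227 226 225 225 226 218 219 218 219 219 219 218 219
 219 219]
211 [218 219 226 226 226 226 226 226 226 226 219 219 220 218 219 219 218 218
 218 219]
212 [221 218 225 225 226 211 214 212 213 212 219 219 219 219 219 218 220 218
 217 219]
213 [219 218 226 227 228 209 212 211 211 210 220 220 220 218 220 219 220 218
 220 220]
214 [221 219 227 228 227 209 208 209 210 209 219 220 220 218 220 218 221 220
 219 219]
215 [219 218 227 226 227 207 209 207 207 208 220 221 219 219 220 218 220 221
 219 220]
216 [219 220 227 227 227 206 205 206 206 206 221 219 220 219 220 220 220 220
 220 220]
217 [220 219 227 228 228 203 205 205 204 204 220 221 220 221 221 219 220 220
 221 220]
218 [221 220 228 228 228 203 203 203 204 203 220 221 220 220 220 221 220 221
 221 221]
219 [221 219 228 229 228 204 204 203 203 205 220 221 219 221 221 220 221 221
 221 220]
220 [221 221 228 228 228 204 202 203 203 203 221 220 220 222 221 221 221 221
 221 220]
221 [221 221 229 229 229 204 204 205 204 203 220 221 220 220 221 221 220 221
 222 221]
```

Call:
{"name": "carry_out", "arguments": {
  "steps": [0,-0.008,-0.009,0,0,0,-0.008,-0.009,0,0,0,-0.008,-0.009,0,0,0,-0.008,-0.009,0,0]
}}

```text
clock: 6.3
position: [0.5368, 0.1769, 0.1037]
ee_rot: [-1.289, 1.075, -1.075]
force: [0.2, 0.0, -1.4]
width: 0.171
```

```bash
python3 m.py w4|head -9; sleep 1; python3 m.py w5|head -9
```

```text
6.3 [0.5368 0.1769 0.1037] [ 0.19  0.02 -1.4 ] [ 0.062 -0.096  0.035] 10.32
205 [217 216 218 217 218 217 217 218 218 217 217 217 217 217 217 217 218 217
 217 217]
206 [218 217 217 218 218 217 218 218 218 218 217 217 217 217 217 217 217 218
 218 218]
207 [218 218 217 217 226 225 225 226 225 225 225 225 217 218 218 218 218 218
 216 216]
208 [218 217 218 218 225 225 225 225 226 225 226 224 217 217 219 217 218 217
 218 218]
6.35 [0.5368 0.1769 0.1037] [ 0.6   0.6  -0.91] [ 0.023 -0.1    0.003] 10.32
205 [216 217 218 218 218 218 217 217 217 217 216 217 217 218 217 217 217 217
 218 218]
206 [218 217 218 217 218 217 217 217 218 217 216 219 217 218 218 217 217 217
 217 218]
207 [216 217 219 219 224 225 225 225 226 225 225 225 217 218 217 217 217 219
 218 217]
208 [219 218 218 218 226 227 225 224 225 225 224 225 217 219 218 218 217 218
   0 218]
```

Slot and blade are now centred to about 0.3 mm. Descending gently.

Call:
{"name": "carry_out", "arguments": {
  "steps": [0,0,0,-0.02,0,0,0,0,-0.04,0,0,0,0,-0.055,0,0,0,0,-0.07,0,0,0,0,-0.08,0,0,0,0,-0.08,0]
}}

```text
clock: 7.0
position: [0.5367, 0.1768, 0.0956]
ee_rot: [-1.289, 1.076, -1.075]
force: [-0.4, 0.9, -1.1]
width: 0.172
```

```bash
python3 m.py w6
```

```text
7.0 [0.5367 0.1768 0.0956] [-0.38  0.88 -1.13] [-0.004 -0.101  0.021] 10.32
205 [208 208 208 208 208 208 210 209 208 209 209 209 208 209 208 207 209 210
 210 211]
206 [209 209 208 210 209 209 208 209 210 209 209 210 208 208 210 209 210 209
 208 209]
207 [210 208 210 209 210 210 209 209 209 208 209 208 209 209 208 209 209 209
 208 209]
208 [210 209 208 209 210 209 209 209 209 209 210 210 209 209 208 210 208 209
 209 208]
209 [210 209 210 209 209 211 210 211 210 209 210 209 209 209 209 211 209 210
 209 209]
210 [210 209 210 209 209 209 209 209 210 209 210 210 210 210 209 209 210 209
 208 209]
211 [210 210 210 209 217 216 216 216 217 217 217 216 209 211 210 209 209 210
 211 209]
212 [210 211 209 210 217 212 212 212 211 212 217 218 209 210 210 209 209 211
 210 210]
213 [209 210 211 211 217 211 212 211 210 211 217 217 209 209 210 210 211 211
 212 210]
214 [211 209 210 210 218 210 210 209 208 208 218 219 209 210 212 210 210 211
 211 211]
215 [211 210   0 210 218 207 207 207 208 207 218 218 211 211 211 211 210 209
 210 211]
216 [211 211 211 209 219 205 205 205 205 205 218 217 211 210 211 210 210 212
 210 211]
217 [211 210 211 211 219 204 204 203 203 204 218 219 212 211 211 211 210 210
 210 211]
218 [211 211 211 212 219 203 204 204 204 203 219 219 211 212 212 211 211 211
 211 211]
219 [212 212 211 212 219 203 202 203 203 203 219 218 212 212 213 211 211 211
 211 210]
220 [212 212 211 212 220 204 203 204 203 203 219 218 212 210 211 211 211 212
 212 213]
221 [211 212 212 211 219 204 203 204 203 203 219 219 212 212 212 211 211 212
 212 211]
```

The blade is in the slot with no contact force. Going 3 mm deeper, then starting the turn.

Call:
{"name": "carry_out", "arguments": {
  "steps": [0,0,0,-0.015,0,0,0,0,-0.03,0,0,0,0,-0.03,0,0,0,0,-0.03,0],
  "grip_force": 60
}}

```text
clock: 7.45
position: [0.5368, 0.1768, 0.0927]
ee_rot: [-1.289, 1.075, -1.075]
force: [-0.0, 0.3, -0.8]
width: 0.167
```

Call:
{"name": "carry_out", "arguments": {
  "steps": [0,0,0,0,-0.1,0,0,0,0,-0.2,0,0,0,0,-0.3,0,0,0,0,-0.4,0,0,0,0,-0.4,0,0,0,0,-0.4]
}}

```text
clock: 8.05
position: [0.5371, 0.1768, 0.0928]
ee_rot: [-1.144, 1.305, -1.306]
force: [1.6, -0.6, -2.0]
width: 0.173
```

```bash
cat > st.py <<'E'
from h import *
s=arm.observe(); R=Ro.from_rotvec(s["ee_rot"]).as_matrix(); print(s["clock"],s["position"].round(4),"F",s["force"].round(2),"M",s["ft_torque"].round(3),"ang",np.degrees(np.arctan2(R[1,2],R[0,2])).round(2),s["width"]*92,s["joints"][6])
E
python3 st.py
```

```text
8.05 [0.5371 0.1768 0.0928] F [ 1.58 -0.63 -1.96] M [-0.152 -0.608  0.093] ang -7.55 15.904951128763516 -0.8031116742706242
```

Call:
{"name": "carry_out", "arguments": {
  "steps": [0,0,0,0,-0.1,0,0,0,0,-0.2,0,0,0,0,-0.3,0,0,0,0,-0.4,0,0,0,0,-0.5,0,0,0,0,-0.5,0,0,0,0,-0.5]
}}

```text
clock: 8.75
position: [0.5376, 0.1766, 0.0929]
ee_rot: [-0.913, 1.583, -1.584]
force: [5.7, -1.9, -4.2]
width: 0.171
```

```bash
python3 st.py
```

```text
8.75 [0.5376 0.1766 0.0929] F [ 5.69 -1.92 -4.19] M [-0.487 -1.287  0.097] ang -30.01 15.743922268154114 -1.1327878809140417
```

Side force is building because the pivot is slightly off axis. Relieving it in the direction of the force.

Call:
{"name": "carry_out", "arguments": {
  "steps": [0,0.005,-0.002,0,0,0,0.01,-0.004,0,0,0,0.01,-0.004,0,0]
}}

```text
clock: 9.05
position: [0.5378, 0.1765, 0.0928]
ee_rot: [-0.913, 1.585, -1.585]
force: [3.2, -1.3, -1.6]
width: 0.17
```

```bash
python3 st.py
```

```text
9.05 [0.5378 0.1765 0.0928] F [ 3.24 -1.35 -1.65] M [-0.223 -0.848  0.087] ang -30.14 15.65194030682693 -1.1334736717001022
```

Consistent with the key sitting about 2.7 mm off the TCP along tool x, as the wrist camera suggested. Turning on, with a matching drift.

Call:
{"name": "carry_out", "arguments": {
  "steps": [0,0.005,-0.002,0,-0.1,0,0.009,-0.004,0,-0.2,0,0.012,-0.005,0,-0.3,0,0.014,-0.006,0,-0.4,0,0.016,-0.008,0,-0.5,0,0.016,-0.008,0,-0.5,0,0.016,-0.008,0,-0.5]
}}

```text
clock: 9.75
position: [0.5387, 0.176, 0.0927]
ee_rot: [-0.627, 1.845, -1.845]
force: [-0.9, 0.0, 0.9]
width: 0.169
```

```bash
python3 st.py
```

```text
9.75 [0.5387 0.176  0.0927] F [-0.87  0.04  0.94] M [-0.006  0.202  0.089] ang -52.5 15.538071672992022 -1.4596168538908467
```

Call:
{"name": "carry_out", "arguments": {
  "steps": [0,0.001,-0.002,0,-0.1,0,0.002,-0.004,0,-0.2,0,0.003,-0.005,0,-0.3,0,0.003,-0.005,0,-0.3,0,0.003,-0.005,0,-0.3]
}}

```text
clock: 10.25
position: [0.539, 0.1755, 0.0926]
ee_rot: [-0.425, 1.991, -1.99]
force: [-2.8, 0.3, 1.1]
width: 0.171
```

```bash
python3 st.py
```

```text
10.25 [0.539  0.1755 0.0926] F [-2.83  0.3   1.13] M [0.225 0.633 0.046] ang -65.95 15.769459774155038 -1.6556796332301196
```

Call:
{"name": "carry_out", "arguments": {
  "steps": [0,0,-0.001,0,-0.04,0,0,-0.002,0,-0.08,0,0,-0.002,0,-0.08,0,0,-0.002,0,-0.08]
}}

```text
clock: 10.65
position: [0.5392, 0.1753, 0.0926]
ee_rot: [-0.364, 2.029, -2.029]
force: [-5.4, 3.6, 1.6]
width: 0.169
```

```bash
python3 st.py
```

```text
10.65 [0.5392 0.1753 0.0926] F [-5.36  3.56  1.6 ] M [0.714 1.129 0.148] ang -69.73 15.568830334374 -1.710565533778469
```

Call:
{"name": "carry_out", "arguments": {
  "steps": [0,-0.005,0.004,0,0,0,-0.012,0.009,0,0,0,-0.012,0.009,0,0]
}}

```text
clock: 10.95
position: [0.5389, 0.1755, 0.0927]
ee_rot: [-0.361, 2.029, -2.03]
force: [-1.5, 0.2, -1.0]
width: 0.172
```

```bash
python3 st.py
```

```text
10.95 [0.5389 0.1755 0.0927] F [-1.49  0.23 -1.03] M [0.191 0.354 0.09 ] ang -69.79 15.837162231089657 -1.713396043394528
```

Call:
{"name": "carry_out", "arguments": {
  "steps": [0,0,0,0,-0.04,0,0,0,0,-0.08,0,0,0,0,-0.08]
}}

```text
clock: 11.25
position: [0.5389, 0.1754, 0.0928]
ee_rot: [-0.299, 2.066, -2.067]
force: [0.3, -1.0, -1.9]
width: 0.168
```

```bash
python3 st.py
```

```text
11.25 [0.5389 0.1754 0.0928] F [ 0.31 -0.99 -1.87] M [-0.115  0.033  0.093] ang -73.51 15.437573443560048 -1.767678214299485
```

Call:
{"name": "carry_out", "arguments": {
  "steps": [0,0,-0.002,0,-0.04,0,0,-0.003,0,-0.08,0,0,-0.003,0,-0.08]
}}

```text
clock: 11.55
position: [0.5388, 0.1753, 0.0927]
ee_rot: [-0.237, 2.102, -2.102]
force: [0.6, -0.3, -2.1]
width: 0.169
```

```bash
python3 st.py
```

```text
11.55 [0.5388 0.1753 0.0927] F [ 0.62 -0.32 -2.1 ] M [-0.266 -0.274  0.084] ang -77.09 15.546376903186191 -1.8197426000086698
```

Call:
{"name": "carry_out", "arguments": {
  "steps": [0,0,-0.001,0,-0.03,0,0,-0.002,0,-0.06,0,0,-0.002,0,-0.06]
}}

```text
clock: 11.85
position: [0.5388, 0.1752, 0.0928]
ee_rot: [-0.19, 2.128, -2.128]
force: [1.8, -1.1, -2.6]
width: 0.174
```

```bash
python3 st.py
```

```text
11.85 [0.5388 0.1752 0.0928] F [ 1.81 -1.09 -2.55] M [-0.263 -0.412  0.124] ang -79.76 15.962159453289424 -1.8584678912192683
```

Call:
{"name": "carry_out", "arguments": {
  "steps": [0,0.001,-0.001,0,-0.03,0,0.002,-0.002,0,-0.03,0,0.002,-0.002,0,-0.03]
}}

```text
clock: 12.15
position: [0.5388, 0.1752, 0.0928]
ee_rot: [-0.168, 2.14, -2.14]
force: [1.1, -1.8, -2.2]
width: 0.17
```

```bash
python3 st.py
```

```text
12.15 [0.5388 0.1752 0.0928] F [ 1.12 -1.75 -2.22] M [-0.251 -0.419  0.06 ] ang -81.02 15.673508375996906 -1.8765856844274444
```

Call:
{"name": "carry_out", "arguments": {
  "steps": [0,0.001,-0.001,0,-0.02,0,0.001,-0.002,0,-0.04,0,0.001,-0.002,0,-0.04]
}}

```text
clock: 12.45
position: [0.5389, 0.1751, 0.0928]
ee_rot: [-0.134, 2.157, -2.157]
force: [1.4, -1.2, -2.1]
width: 0.173
```

```bash
python3 st.py
```

```text
12.45 [0.5389 0.1751 0.0928] F [ 1.38 -1.2  -2.11] M [-0.018 -0.351  0.119] ang -82.88 15.901161766363984 -1.9033393659072204
```

Call:
{"name": "carry_out", "arguments": {
  "steps": [0,0.001,-0.001,0,-0.02,0,0.001,-0.002,0,-0.04,0,0.001,-0.002,0,-0.04]
}}

```text
clock: 12.75
position: [0.5389, 0.175, 0.0928]
ee_rot: [-0.101, 2.174, -2.174]
force: [1.1, 0.6, -2.3]
width: 0.17
```

```bash
python3 st.py
```

```text
12.75 [0.5389 0.175  0.0928] F [ 1.08  0.64 -2.27] M [ 0.113 -0.239  0.105] ang -84.67 15.649265242862018 -1.9291891258958653
```

Call:
{"name": "carry_out", "arguments": {
  "steps": [0,0.001,0,0,-0.02,0,0.001,0,0,-0.04,0,0.001,0,0,-0.04]
}}

```text
clock: 13.05
position: [0.5389, 0.1749, 0.0927]
ee_rot: [-0.068, 2.19, -2.19]
force: [0.3, 1.2, -1.1]
width: 0.168
```

```bash
python3 st.py
```

```text
13.05 [0.5389 0.1749 0.0927] F [ 0.34  1.23 -1.06] M [ 0.262 -0.104  0.08 ] ang -86.47 15.428263363041522 -1.9554219772330559
```

Call:
{"name": "carry_out", "arguments": {
  "steps": [0,0,0,0,-0.02,0,0,0,0,-0.04,0,0,0,0,-0.04]
}}

```text
clock: 13.35
position: [0.539, 0.1748, 0.0927]
ee_rot: [-0.033, 2.206, -2.206]
force: [0.6, 0.5, -1.0]
width: 0.169
```

```bash
python3 st.py
```

```text
13.35 [0.539  0.1748 0.0927] F [ 0.58  0.51 -1.  ] M [ 0.321 -0.085  0.102] ang -88.28 15.56860911769985 -1.9817065314905347
```

Call:
{"name": "carry_out", "arguments": {
  "steps": [0,0,0,0,-0.02,0,0,0,0,-0.04,0,0,0,0,-0.04]
}}

```text
clock: 13.65
position: [0.539, 0.1748, 0.0927]
ee_rot: [-0.001, -2.221, 2.221]
force: [-0.9, 0.9, -0.8]
width: 0.169
```

```bash
python3 st.py
```

```text
13.65 [0.539  0.1748 0.0927] F [-0.87  0.89 -0.83] M [0.237 0.024 0.028] ang -90.08 15.539273216705098 -2.008015745431711
```

Call:
{"name": "carry_out", "arguments": {
  "steps": [0,0,0,0,-0.02,0,0,0,0,-0.04,0,0,0,0,-0.04]
}}

```text
clock: 13.95
position: [0.539, 0.1747, 0.0927]
ee_rot: [-0.036, -2.205, 2.205]
force: [0.4, -0.6, -2.1]
width: 0.166
```

```bash
python3 st.py; python3 m.py w7 >/dev/null; python3 st.py
```

```text
13.95 [0.539  0.1747 0.0927] F [ 0.45 -0.58 -2.13] M [0.209 0.069 0.131] ang -91.88 15.308761347644579 -2.0342555446086252
14.0 [0.539  0.1747 0.0927] F [-0.04  1.1  -1.76] M [0.256 0.065 0.062] ang -91.84 15.916436669837315 -2.033656702847913
```

Call:
{"name": "carry_out", "arguments": {
  "steps": [0,0,0,0,-0.02,0,0,0,0,-0.04,0,0,0,0,-0.04]
}}

```text
clock: 14.3
position: [0.539, 0.1747, 0.0927]
ee_rot: [-0.07, -2.188, 2.189]
force: [-0.2, 0.3, -0.5]
width: 0.167
```

```bash
cat > av.py <<'E'
from h import *
F=[];M=[]
for i in range(6):
    s=arm.observe(); F.append(s["force"]);M.append(s["ft_torque"]); get_image("wrist")
R=Ro.from_rotvec(s["ee_rot"]).as_matrix(); print(s["clock"],s["position"].round(4),"F",np.mean(F,0).round(2),"M",np.mean(M,0).round(3),"Mz",np.array(M)[:,2].round(3),"ang",np.degrees(np.arctan2(R[1,2],R[0,2])).round(2))
E
python3 av.py
```

```text
14.55 [0.539  0.1746 0.0927] F [-0.54  0.31 -0.93] M [0.127 0.089 0.074] Mz [0.084 0.065 0.049 0.07  0.119 0.057] ang -93.63
```

Call:
{"name": "carry_out", "arguments": {
  "steps": [0,0,0,0,-0.02,0,0,0,0,-0.04,0,0,0,0,-0.04]
}}

```text
clock: 14.9
position: [0.539, 0.1746, 0.0927]
ee_rot: [-0.104, -2.172, 2.173]
force: [-0.4, 0.2, 0.5]
width: 0.174
```

```bash
python3 av.py
```

```text
15.15 [0.539  0.1746 0.0927] F [-0.46 -0.22 -0.62] M [0.012 0.131 0.08 ] Mz [0.095 0.004 0.062 0.115 0.08  0.128] ang -95.43
```

Run:
```python
from h import *
im,D,C=shot("wrist","w8")
c=im[175:275,265:385,::-1].astype(float); c=np.clip((c-10)*1.6,0,255).astype(np.uint8)
cv2.imwrite("pics/w8z.png",cv2.resize(c,None,fx=6,fy=6,interpolation=cv2.INTER_NEAREST))
for r in range(205,222): print(r,(D[r,312:336]*1000).astype(int).tolist())
```

```text
205 [209, 211, 210, 210, 209, 208, 207, 208, 207, 205, 206, 207, 206, 207, 205, 205, 205, 209, 207, 206, 206, 207, 212, 211]
206 [208, 209, 208, 206, 208, 207, 206, 207, 206, 205, 205, 206, 205, 206, 206, 206, 206, 208, 206, 206, 207, 206, 210, 211]
207 [207, 206, 206, 206, 206, 206, 207, 207, 205, 205, 207, 205, 205, 206, 206, 206, 207, 205, 205, 206, 206, 205, 208, 209]
208 [207, 206, 207, 207, 207, 206, 207, 205, 206, 207, 205, 206, 205, 206, 207, 206, 205, 206, 207, 206, 206, 207, 207, 206]
209 [207, 206, 0, 207, 206, 206, 207, 206, 206, 206, 206, 206, 207, 207, 206, 207, 206, 207, 206, 206, 206, 206, 206, 205]
210 [207, 206, 206, 207, 206, 207, 206, 207, 206, 207, 206, 207, 207, 208, 206, 206, 208, 208, 207, 206, 207, 206, 207, 206]
211 [206, 207, 206, 206, 207, 207, 207, 206, 207, 207, 207, 207, 207, 208, 206, 207, 206, 206, 207, 207, 208, 207, 207, 207]
212 [208, 207, 206, 207, 206, 207, 208, 207, 208, 207, 207, 207, 212, 207, 208, 207, 207, 207, 208, 207, 205, 206, 206, 207]
213 [207, 209, 209, 206, 207, 211, 214, 0, 214, 214, 212, 210, 211, 211, 206, 207, 207, 206, 207, 207,
[... 318 characters left out ...]
 205, 206, 206, 206, 205, 206, 208, 207, 208, 207, 208, 207, 208, 208, 207]
217 [208, 207, 207, 208, 209, 209, 216, 216, 215, 205, 205, 204, 204, 204, 204, 209, 209, 207, 208, 209, 208, 208, 207, 207]
218 [208, 208, 209, 208, 207, 208, 214, 216, 215, 203, 203, 202, 204, 204, 203, 207, 209, 208, 209, 208, 207, 209, 208, 207]
219 [207, 209, 208, 209, 208, 209, 212, 216, 216, 203, 203, 203, 204, 203, 203, 208, 207, 209, 209, 209, 208, 209, 209, 208]
220 [209, 208, 209, 208, 210, 208, 210, 217, 216, 204, 203, 204, 204, 204, 204, 209, 209, 209, 209, 209, 208, 209, 208, 209]
221 [208, 209, 209, 209, 208, 209, 209, 217, 217, 203, 203, 204, 203, 205, 204, 209, 210, 207, 210, 209, 209, 208, 209, 209]
```

View pics/w8z.png

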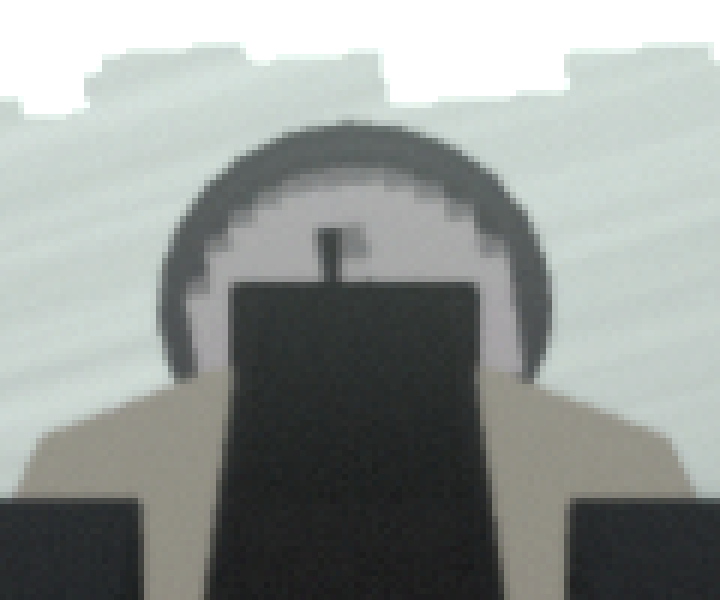

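The cam has turned with the blade and lags only by the play, so nothing slipped. Continuing in small steps.

Call:
{"name": "carry_out", "arguments": {
  "steps": [0,0,0,0,-0.02,0,0,0,0,-0.03,0,0,0,0,-0.03]
}}

```text
clock: 15.55
position: [0.539, 0.1746, 0.0927]
ee_rot: [-0.129, -2.16, 2.16]
force: [-0.5, -0.0, -1.3]
width: 0.169
```

```bash
python3 av.py
```

```text
15.8 [0.539  0.1746 0.0927] F [-0.49 -0.31 -0.97] M [-0.134  0.188  0.109] Mz [0.096 0.121 0.115 0.074 0.063 0.186] ang -96.78
```

Call:
{"name": "carry_out", "arguments": {
  "steps": [0,0,0,0,-0.02,0,0,0,0,-0.03,0,0,0,0,-0.03]
}}

```text
clock: 16.15
position: [0.539, 0.1746, 0.0927]
ee_rot: [-0.153, -2.147, 2.148]
force: [0.0, -0.5, -0.7]
width: 0.168
```

```bash
python3 av.py
```

```text
16.4 [0.539  0.1746 0.0927] F [-0.57 -1.17 -0.48] M [-0.276  0.201  0.104] Mz [0.097 0.143 0.11  0.098 0.102 0.071] ang -98.13
```

Call:
{"name": "carry_out", "arguments": {
  "steps": [0,0,0,0,-0.02,0,0,0,0,-0.03,0,0,0,0,-0.03]
}}

```text
clock: 16.75
position: [0.539, 0.1746, 0.0927]
ee_rot: [-0.178, -2.135, 2.135]
force: [-0.2, -2.3, -0.6]
width: 0.171
```

```bash
python3 av.py
```

```text
17.0 [0.539  0.1746 0.0927] F [-0.23 -2.11 -0.36] M [-0.459  0.21   0.113] Mz [0.104 0.195 0.08  0.093 0.086 0.117] ang -99.48
```

Call:
{"name": "carry_out", "arguments": {
  "steps": [0,0,-0.004,0,-0.02,0,0,-0.006,0,-0.03,0,0,-0.006,0,-0.03]
}}

```text
clock: 17.35
position: [0.5391, 0.1745, 0.0928]
ee_rot: [-0.202, -2.123, 2.122]
force: [-0.6, -0.9, -1.8]
width: 0.169
```

```bash
python3 av.py
```

```text
17.6 [0.5391 0.1744 0.0927] F [-0.29 -0.1  -1.7 ] M [0.067 0.103 0.188] Mz [0.157 0.201 0.193 0.163 0.228 0.184] ang -100.82
```

The moment has jumped to 0.19 N m, so the cam has reached its stop. Pressing it on slightly.

Call:
{"name": "carry_out", "arguments": {
  "steps": [0,0,0,0,-0.015,0,0,0,0,-0.015,0,0,0,0,-0.015]
}}

```text
clock: 17.95
position: [0.5391, 0.1744, 0.0927]
ee_rot: [-0.213, -2.116, 2.116]
force: [-0.5, 1.7, -2.1]
width: 0.17
```

```bash
python3 av.py
```

```text
18.2 [0.5391 0.1743 0.0928] F [ 0.3   1.63 -1.98] M [0.418 0.008 0.246] Mz [0.264 0.218 0.237 0.24  0.249 0.269] ang -101.5
```

Seated at about 0.25 N m. Backing off within the play, then drawing the blade out.

Call:
{"name": "carry_out", "arguments": {
  "steps": [0,0,0,0,0.05,0,0,0,0,0.1,0,0,0,0,0.13,0,0,0,0,0.13]
}}

```text
clock: 18.65
position: [0.539, 0.1742, 0.0928]
ee_rot: [-0.107, -2.171, 2.171]
force: [-0.3, 0.4, -1.2]
width: 0.171
```

```bash
python3 av.py
```

```text
18.9 [0.539  0.1742 0.0928] F [ 0.14  1.55 -1.24] M [ 0.475  0.129 -0.   ] Mz [-0.052  0.017  0.027 -0.008 -0.023  0.039] ang -95.69
```

Call:
{"name": "carry_out", "arguments": {
  "steps": [0,0,0.005,0.0,0,0,0,0.005,0.05,0,0,0,0.005,0.15,0,0,0,0.005,0.3,0,0,0,0.005,0.45,0,0,0,0.005,0.5,0,0,0,0.005,0.5,0]
}}

```text
clock: 19.65
position: [0.5397, 0.1747, 0.1439]
ee_rot: [-0.11, -2.172, 2.171]
force: [-0.4, -0.8, -1.6]
width: 0.169
```

```bash
python3 av.py
python3 - <<'E'
from h import *
im,D,C=shot("wrist","w9")
c=im[140:260,265:385,::-1].astype(float); c=np.clip((c-10)*1.6,0,255).astype(np.uint8)
cv2.imwrite("pics/w9z.png",cv2.resize(c,None,fx=5,fy=5,interpolation=cv2.INTER_NEAREST))
E
```

```text
19.9 [0.5386 0.1744 0.1421] F [ 0.23 -0.69 -1.27] M [ 0.038  0.028 -0.   ] Mz [ 0.045 -0.03  -0.029  0.012  0.028 -0.027] ang -95.65
```

View pics/w9z.png

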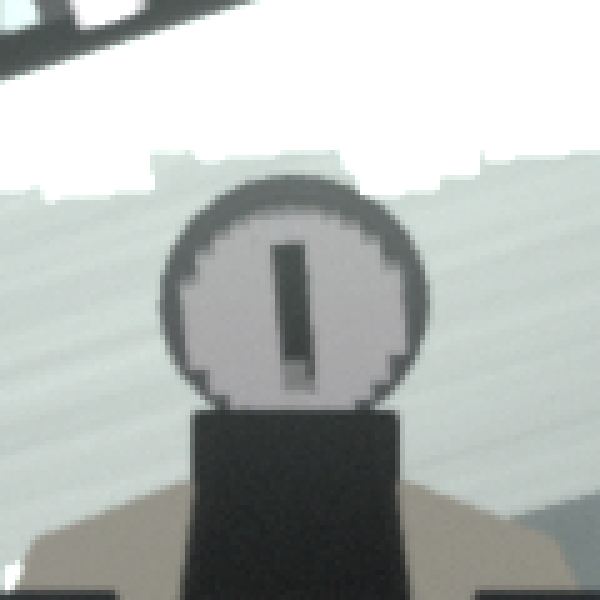

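Blade out; the slot now lies across the module with the cam seated. Returning to the stand.

Call:
{"name": "carry_out", "arguments": {
  "steps": [0,0.09,-0.16,0,0.17,0,0.18,-0.32,0,0.34,0,0.27,-0.48,0,0.51,0,0.36,-0.64,0,0.68,0,0.45,-0.79,0,0.85,0,0.45,-0.79,0,0.85]
}}

```text
clock: 20.6
position: [0.5851, 0.0923, 0.1423]
ee_rot: [-0.555, 1.898, -1.901]
force: [-0.3, 0.9, -1.2]
width: 0.167
```

Call:
{"name": "carry_out", "arguments": {
  "steps": [0,0.09,-0.16,0,0.17,0,0.18,-0.32,0,0.34,0,0.27,-0.48,0,0.51,0,0.36,-0.64,0,0.68,0,0.46,-0.8,0,0.853,0,0.46,-0.8,0,0.853,0,0.46,-0.8,0,0.853]
}}

```text
clock: 21.3
position: [0.6295, 0.0165, 0.1423]
ee_rot: [-1.031, 1.454, -1.452]
force: [-0.8, 0.6, -0.2]
width: 0.169
```

```bash
python3 av.py
```

```text
21.55 [0.6296 0.017  0.1429] F [-0.36  0.06 -0.88] M [-0.006 -0.061 -0.   ] Mz [-0.004  0.003  0.006  0.03  -0.029 -0.007] ang -19.02
```

Angle −19.0° is right; y is 1.8 mm off the grasp pose. Correcting and lowering to just above the mouth (tip at the mouth when TCP z is about 0.080).

Call:
{"name": "carry_out", "arguments": {
  "steps": [0,0.003,-0.018,-0.2,0,0,0.003,-0.018,-0.4,0,0,0.003,-0.018,-0.57,0,0,0.003,-0.018,-0.57,0,0,0.003,-0.018,-0.57,0]
}}

```text
clock: 22.1
position: [0.6303, 0.0142, 0.086]
ee_rot: [-1.034, 1.45, -1.449]
force: [0.7, 0.7, -0.9]
width: 0.17
```

```bash
python3 av.py
python3 - <<'E'
from h import *
im,D,C=shot("wrist","w10")
c=im[160:280,255:395,::-1].astype(float); c=np.clip((c-10)*1.3,0,255).astype(np.uint8)
cv2.imwrite("pics/w10z.png",cv2.resize(c,None,fx=5,fy=5,interpolation=cv2.INTER_NEAREST))
E
```

```text
22.35 [0.6309 0.014  0.0867] F [ 0.36 -0.07 -0.93] M [-0.016 -0.086  0.022] Mz [ 0.014  0.02  -0.006  0.033  0.06   0.01 ] ang -19.02
```

View pics/w10z.png

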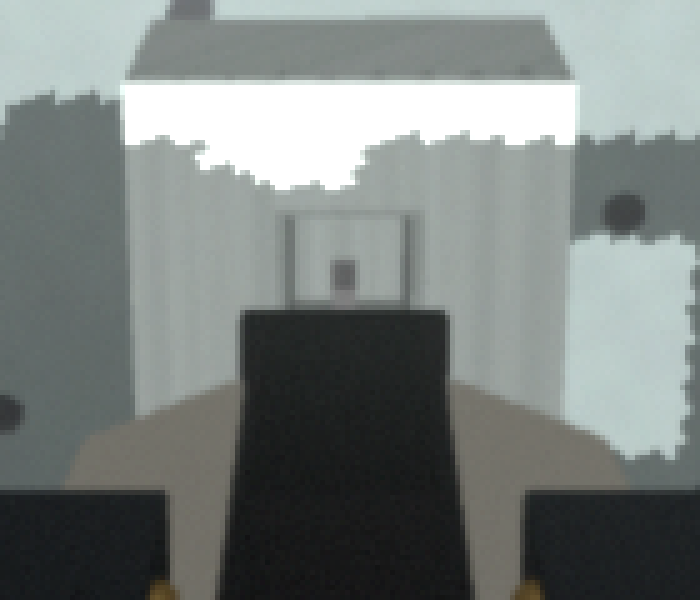

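Run:
```python
from h import *
im,D,C=load("w10"); s=arm.observe(); Rt=Ro.from_rotvec(s["ee_rot"]).as_matrix(); T=np.array(s["position"])
def show(n,X): print(n,((X-T)@Rt*1000).round(2))
show("blade",ray(C,323.3,211.7,.0445))
for u,v in((255+349/5,160+212/5),(255+349/5,160+219/5),(255+290/5,160+260/5),(255+408/5,160+260/5),(255+350/5,160+80/5)): show((u,v),ray(C,u,v,.038))
```

```text
blade [-7.68 41.87 -0.15]
(324.8, 202.4) [-11.5   48.38   0.79]
(324.8, 203.8) [-10.57  48.38   0.79]
(313.0, 212.0) [-5.07 48.37 -6.69]
(336.6, 212.0) [-5.06 48.38  8.28]
(325.0, 176.0) [-28.62  48.38   0.9 ]
```

The blade is within about 1 mm of the pocket's centre both ways, inside the 2 mm clearance. Lowering into the pocket.

Call:
{"name": "carry_out", "arguments": {
  "steps": [0,0.005,0.001,-0.04,0,0,0.005,0.001,-0.1,0,0,0.005,0.001,-0.17,0,0,0.005,0.001,-0.24,0,0,0.005,0.001,-0.3,0,0,0.005,0.001,-0.34,0,0,0.005,0.001,-0.355,0,0,0.005,0.001,-0.355,0]
}}

```text
clock: 23.25
position: [0.6308, 0.014, 0.0503]
ee_rot: [-1.034, 1.449, -1.449]
force: [-0.2, -0.6, -0.8]
width: 0.179
```

```bash
python3 av.py
```

```text
23.5 [0.6309 0.0139 0.0502] F [ 0.18 -0.25 -1.39] M [-0.023 -0.072 -0.012] Mz [ 0.003 -0.006 -0.075 -0.002 -0.005  0.016] ang -19.02
```

Call:
{"name": "carry_out", "arguments": {
  "steps": [0,0,0,-0.006,0,0,0,0,-0.01,0,0,0,0,-0.01,0],
  "grip_force": 20
}}

```text
clock: 23.85
position: [0.6309, 0.0139, 0.0502]
ee_rot: [-1.033, 1.449, -1.45]
force: [-2.5, -0.5, 7.5]
width: 0.174
```

```bash
python3 av.py
```

```text
24.1 [0.6309 0.0139 0.0501] F [-2.92 -0.34  7.98] M [-0.128  0.697 -0.002] Mz [ 0.006 -0.018 -0.005  0.01   0.02  -0.027] ang -19.02
```

The collar is on the block, at the home height with 8 N of upward force. Releasing and rising.

Call:
{"name": "carry_out", "arguments": {
  "steps": [0.3,0,0,0.005,0,0.5,0,0,0.005,0,0.6,0,0,0.005,0,0.6,0,0,0.005,0,0.6,0,0,0.005,0,0.6,0,0,0.2,0,0.6,0,0,0.6,0,0.6,0,0,0.95,0,0.6,0,0,0.95,0]
}}

```text
clock: 25.05
position: [0.6339, 0.0146, 0.1495]
ee_rot: [-1.026, 1.444, -1.451]
force: [0.5, 0.3, 0.1]
width: 0.6
```

Call:
{"name": "carry_out", "arguments": {
  "steps": [0.6,0,0,0.4,0,0.6,0,0,0.8,0,0.6,0,0,0.8,0]
}}

```text
clock: 25.35
position: [0.6337, 0.0146, 0.2296]
ee_rot: [-1.025, 1.444, -1.452]
force: [0.2, -0.4, -0.4]
width: 0.601
```

Run:
```python
from h import *
s=arm.observe(); print(s["clock"],s["position"],s["width"])
for n,fn in(("wrist","e0"),("scene","e1"),("side","e2")):
    im,D,C=shot(n,fn); f,cx,cy,R,p=C
    v,u=np.mgrid[:400,:640]; P=np.stack([(u-cx)/f,(v-cy)/f,np.ones_like(D)],-1)*D[...,None]@R.T+p
    for k,c,r,z,t in[("stand",(.63,.015),.055,.038,.003),("keytop",(.63,.015),.03,.08,.008)]:
        m=(np.hypot(P[...,0]-c[0],P[...,1]-c[1])<r)&(abs(P[...,2]-z)<t)&(D>0)
        q=P[m][:,:2].astype(np.float32); print(n,k,m.sum(),cv2.minAreaRect(q*1000) if m.sum()>5 else 0, np.percentile(P[m][:,2],[50,90]).round(4) if m.any() else 0)
im=load("e1")[0]
cv2.imwrite("pics/e1c.png",cv2.resize(im[150:290,200:430,::-1],None,fx=3.4,fy=3.4,interpolation=cv2.INTER_CUBIC))
```

```text
25.35 [0.63366026 0.01459156 0.22964392] 0.6008558690209447
wrist stand 2240 ((630.4730834960938, 12.19168472290039), (60.20018005371094, 56.031951904296875), 71.06664276123047) [0.0372 0.0383]
wrist keytop 675 ((629.7236328125, 11.66018295288086), (34.02843475341797, 15.91926097869873), 70.93138885498047) [0.0811 0.082 ]
scene stand 397 ((629.3959350585938, 15.72566032409668), (63.59434127807617, 56.46012496948242), 71.0627212524414) [0.0383 0.0396]
scene keytop 129 ((628.566162109375, 14.35430908203125), (36.233734130859375, 16.324748992919922), 70.01380920410156) [0.0817 0.0832]
side stand 159 ((628.0672607421875, 13.92034912109375), (62.28443145751953, 57.68057632446289), 69.11859130859375) [0.0393 0.0405]
side keytop 83 ((627.25634765625, 14.154977798461914), (34.050621032714844, 17.719053268432617), 68.82560729980469) [0.0822 0.0849]
```

View pics/e1c.png

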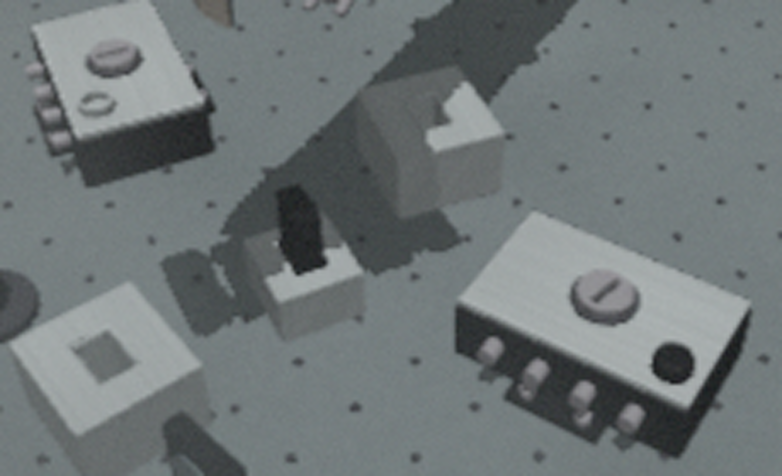

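The key is within 1 mm of the stand's centre, upright and at its original height. Cam A's slot lies across its module, and B, the cap and the ring are unchanged.

```bash
python3 -c "
from cell import arm
print(arm.sign_off())"
```

```text
the job is handed in; nothing more can be done
None
```

The job is done and handed in at about 25 s of the 67 s; the hand-in reports no verdict.

**Cam A:** I turned it clockwise about 112° of tool rotation, part of which is slot play and wind-up. The moment then rose from the steady 0.1 N m of friction to about 0.25 N m, so it is seated on its stop. I backed off within the play until the moment read zero, then drew the blade out. The last picture shows its slot across the module.

**Key:** It is back in its stand, about 1 mm from the block's centre. Its top is at the starting height of 81 mm by the wrist camera, and the side and scene cameras read it about 1 mm higher than at the start. I felt the collar land with about 8 N before releasing.

**Other things:** Cam B, the cap and the ring look unchanged in the last picture. The lens mount, post, wrench and tray were not measured again, but the arm stayed clear of them.

**What disagreed:**
- The cameras differed by 2–3 mm in absolute position, so I aligned the blade and slot within the same wrist picture.
- The pivot was slightly off the cam's axis, which gave side forces up to about 6.5 N during the turn. I relieved these as I went.
- The stop came slightly past the stated 1.80 rad by my angles (about 1.8–1.87 after allowing for the play). I put this down to wind-up in the grip and the arm.

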